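# Ready the foil-flake sifter: cup under the spout, collar keyed and held home

## Task

Get the green foil-flake sifter ready for its lock screw: first stand the small steel cup upright on the table under the sifter's spout, with the end of the spout over the middle of the cup, and let go of it. Then turn the black knurled collar on the sifter's neck clockwise until its hidden keyways drop over the pins, press it fully down against the spring, and finish while still gripping or pressing it there so that it stays fully home. Leave the jars, brush, roller and tape where they are.

Things in the scene. Friction and masses are not known exactly. Their poses are not given: they have to be found in the camera images.
- sifter: Flake sifter fixed to the table: round green pot 84 mm across, 75 mm tall, on a foot 110 mm across and 8 mm thick. On top a plain neck, a spring plate and the loose collar. Origin on the table, on the neck's axis; z up; its spout points along its -x.
- neck_top (a point): Centre of the top of the sifter's aluminium neck, 34 mm across, 107 mm above the table, covered by the collar. Low around the neck a brass spring plate 56 mm across (top at 87 mm). Three pins, 120 degrees apart, stick out of the neck inside the collar (tops at 95 mm); where they point is hidden and not told by these axes.
- spout_lip (a point): Middle of the end of the spout, on its underside: 95 mm from the neck's axis along the sifter's -x, 60 mm above the table; axes as the sifter's. The spout is a straight, level open aluminium channel 24 mm wide, underside at 60 mm, top edges at 70 mm, jutting 53 mm from the pot. The cup goes under it only when slid in low, from the front or side.
- collar: Loose black knurled collar, closed brass-disc top: 61 mm across, 34 mm tall, about 90 g. Origin at the centre of its open underside, z up its axis. It starts on the neck (1.5 mm loose) resting on the pins, underside 95 mm above the table. Turned clockwise from above by 15 to 85 degrees its hidden keyways meet the pins, with about 7 degrees of play either way.
- collar_top (a point): Centre of the collar's top: 129 mm above the table at the start. Keyed, it sinks 8 mm onto the spring plate, then about 8 N pushes it 8 mm on to a hard stop: fully home, top at 113 mm. Let go, it springs up about 7 mm. Not keyed, it cannot go down. Grip only its upper 27 mm, so the fingertips clear the pot when it is home.
- cup: Loose straight-sided open steel cup, 56 mm across, 46 mm tall, wall 3 mm, about 110 g; origin under its centre, z up.
- glue_jar: Bystander: white-capped glue jar, 60 mm wide, 85 mm tall; origin under its centre.
- brush: Bystander: dusting brush with a pale wooden back, 110 x 36 x 30 mm; origin on the table under its centre, long side along its x.
- roller: Bystander: ink roller lying down, rubber barrel 70 mm long and 32 mm thick, blue handle to its -x, 156 mm long overall; origin on the table under the barrel.
- tape: Bystander: roll of yellow tape lying flat, 80 mm across, 24 mm high; origin under its centre.
- flake_jar: Bystander: large amber glass jar with a red lid, 110 mm wide, 150 mm tall; origin under its centre.

How it is judged:
By the outcome, as a careful person would: the job done as asked, in the order asked, and still so for the second after the job is handed in, while the arm keeps its last pose, push and grip.
It also fails if it takes over 58 s, if anything falls off the work surface, if the arm or the gripper's body presses on something with over 40 N, if the wrist force passes 120 N, or if a joint passes its speed limit or range.

## Robot

A 7-joint arm with a two-finger parallel gripper is mounted at the origin on the work surface. World frame = base frame: x ahead of the robot, y to its left, z up, the work surface at z = 0. Lengths are in m, angles in rad, forces in N, time in s.
With the tool pointing down it reaches from about 0.4 to 0.85 m from the base axis. Payload 10.4 kg.
Tool frame: the origin (TCP) lies at the very end of the fingers, on their centre line; the grasp point (between the pads) lies 19 mm behind it (manip.grip_point_offset is the distance from the TCP to the grasp point, in m); z points along the fingers, y is the line along which they close (so a half turn about z gives the same grasp; the last joint's range is limited). The gripper opens to 85 mm and grips with 20 to 120 N. Pads are 22 mm wide; open, the fingers measure 114 mm over their backs; the gripper's body (76 mm by 85 mm) begins 54 mm behind the grasp point. The pads swing forward as they close: fully open they stand 13 mm farther back than shut.
Start: joints at [-1.291, 0.332, -0.065, 1.46, 0.022, 1.35, -0.088], TCP at [0.186, 0.597, 0.231] pointing down, gripper open.
Joint ranges: [-2.6, 2.6], [-0.5, 2.12], [-1.47, 1.34], [0.16, 2.42], [-1.27, 4.41], [0.06, 2.06], [-2.6, 2.6]. Speed limits (rad/s): [2.22, 2.22, 2.79, 2.79, 3.14, 3.14, 3.14].

## Interface

Orientations are given as a unit quaternion [x, y, z, w].
In Python, from workcell import manip gives the robot as it stands. The module is installed in compiled form; this text tells all that it offers.
- The arm moves only by the shell command python3 -m inch 'ROWS' [OPENING] [FORCE]. ROWS is JSON, a list of rows, each a list of 2 entries, a list of its own where there are three numbers: the shift along the tool's x, y, z each as a share of 0.08 m, from -1 to 1, then the turn, a rotation vector about the tool's x, y, z each as a share of 45 degrees, from -1 to 1. A call has exactly 10 rows; each row is the pose to reach, as a shift and turn from the pose commanded when the call began, along the tool's axes at that moment; what a row does not reach only later rows make up. A row lasts 1/10 s, in which the tool goes at most 50 mm and 8.59 degrees, less where a joint would pass 70% of its speed; a pose out of reach is approached as far as the arm can. A call with a number of a shift or a turn outside -1 to 1 is refused whole. A call with a gripper value outside its range is refused whole. OPENING is the opening, from 0 (shut) to 1 (fully open), set as the call begins (- or left out, the last holds). The fingers move at their own pace and stop on an object; FORCE is the grip in N (left out, the last holds). Time passes only in rows, so rows that repeat a pose let the fingers close, or fill a call up. It gives the time, the measured TCP pose, the force, the opening and the grip force at its end, in the units of the state.
- manip.get_obs(): the state, without advancing time (a new reading comes with each control period).
- manip.camera(name): name is "scene" or "side" or "wrist"; returns the picture (420x560x3 uint8, red, green, blue); there is no depth.
- manip.camera_params(name): a dict with "fov_y" (degrees; the focal length in pixels is half the picture's height over the tangent of half this angle, whatever the lens; pixels are square), "cx", "cy" (the principal point, pixels), "camera_from_world" (4x4, takes a point from world to camera coordinates); the wrist camera has in their place "T_tool_cam" (4x4, takes a point from camera to tool coordinates, whose origin is the TCP and whose axes are the flange's). Camera axes: x right, y up, looking along -z (the intrinsics and any distortion apply to the point x, -y, -z); pixel columns grow to the right and rows downward; lengths in m; the calibration is good to about 2 mm. A picture is of the moment at which its call begins: read the wrist's pose just before it. camera_params takes no time and is no camera call.
- manip.hand_in(): hands the job in; it is judged then, once.
The state is a dict: "clock": time; "joint_pos": joint angles; "joint_velocities": joint speeds; "tau": joint torques, N m; "position": TCP position; "ee_rot": TCP orientation; "ft_force": force on the tool from outside, world axes, zero at the start; "torque": the same for the moment, N m; "grip_width": opening from 0.0 (shut) to 1.0 (fully open); "grasp_force": force on a finger pad.
Only numpy, scipy, OpenCV 4.12 (cv2) and the standard library are available. Lean on these libraries where they do the work, as an engineer would, in place of code of your own. Each camera call takes 0.05 s, during which the arm holds its last target. There are 200 camera calls.

## Working session

There is one attempt and no reset: what is moved stays moved. The work goes in short steps, Python scripts to look and compute and a shell command to move; the robot and the scene stay as the last step left them, time stands still between calls to the robot, and variables do not carry over. Pictures are saved under pics/ and viewed, at most 10 in all, crops included, and the job is handed in when it is done.

```bash
mkdir -p pics
python3 - <<'E'
from workcell import manip
import cv2,numpy as np
print(manip.get_obs())
for n in("scene","side","wrist"):
    cv2.imwrite(f"pics/{n}0.png",manip.camera(n)[:,:,::-1]); print(n,manip.camera_params(n))
print(manip.grip_point_offset)
E
```

```text
{'clock': 0.0, 'joint_pos': array([-1.29059025,  0.33291919, -0.0647085 ,  1.46093969,  0.02158022,
        1.34991052, -0.08848511]), 'joint_velocities': array([-2.34926091e-03, -6.42444087e-04, -2.44593823e-04,  1.25204564e-03,
       -4.69701626e-05,  7.43322635e-04,  1.13982673e-03]), 'tau': array([-5.55192273e-04, -6.25454807e+01,  4.87047946e-02, -3.91603839e+01,
        1.61791651e-02,  1.01357579e-02, -4.22947736e-06]), 'position': array([0.18625565, 0.59620284, 0.23048718]), 'ee_rot': array([ 1.50805686e-01,  9.88563147e-01, -7.35717679e-04, -8.89037080e-05]), 'ft_force': array([-0.02548131, -0.54565242, -0.80144509]), 'torque': array([-0.02694622,  0.02687679,  0.06560413]), 'grasp_force': 0.0, 'grip_width': 1.001765618887564}
scene {'fov_y': 50.913172313036675, 'cx': 285.0378850207334, 'cy': 209.10761923227645, 'camera_from_world': array([[-0.73667107,  0.67607489, -0.01544246,  0.43868074],
       [-0.53892078, -0.57312331,  0.61732817,  0.26957355],
       [ 0.40850964,  0.46309007,  0.78655417, -1.5464551 ],
       [ 0.        ,  0.        ,  0.        ,  1.        ]])}
side {'fov_y': 49.25562704154733, 'cx': 271.8183198386367, 'cy': 200.63708989604666, 'camera_from_world': array([[ 0.96577397, -0.2593567 ,  0.00383873, -0.56928082],
       [ 0.15986442,  0.60681575,  0.77860004, -0.18869003],
       [-0.20426454, -0.75133797,  0.62750876, -1.24797448],
       [ 0.        ,  0.        ,  0.        ,  1.        ]])}
wrist {'fov_y': 65.60544070820313, 'cx': 282.7152686250461, 'cy': 210.51254403044504, 'T_tool_cam': array([[ 3.49781558e-04,  9.56335826e-01,  2.92269851e-01,
         7.51364351e-02],
       [ 9.99999892e-01, -2.44593855e-04, -3.96440665e-04,
        -2.77870032e-04],
       [-3.07643001e-04,  2.92269958e-01, -9.56335808e-01,
        -1.42568148e-01],
       [ 0.00000000e+00,  0.00000000e+00,  0.00000000e+00,
         1.00000000e+00]])}
0.0187
```

View pics/scene0.png

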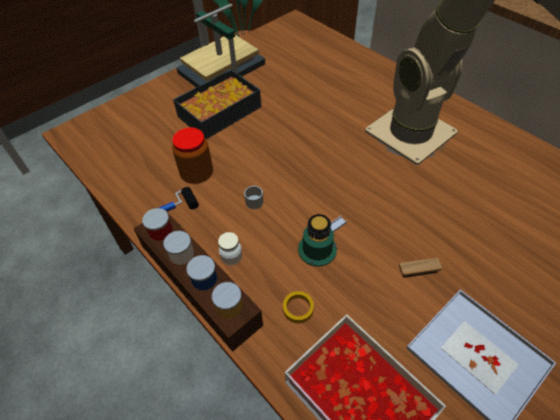

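View pics/side0.png

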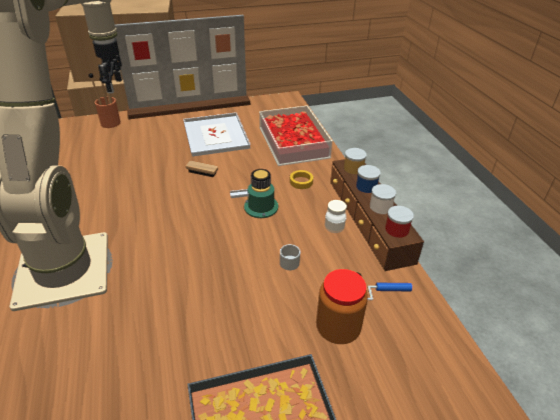

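Scene: the cup is at about (254,197), the collar top at (319,222) and the spout end at (343,221). Side: the cup is at (290,257), the collar top at (261,176) and the spout end at (232,194). I'll zoom in for finer pixel positions.

Run:
```python
import cv2,numpy as np
a=cv2.imread("pics/scene0.png")[165:265,235:355]; b=cv2.imread("pics/side0.png")[160:275,215:315]
f=lambda i,w:cv2.resize(i,None,fx=w,fy=w,interpolation=cv2.INTER_CUBIC)
A=f(a,3.5);B=f(b,3.5);o=np.zeros((410,800,3),np.uint8);o[:A.shape[0],:A.shape[1]]=A;o[:B.shape[0],440:440+B.shape[1]]=B
cv2.imwrite("pics/zoom.png",o)
```

```text
(no output)
```

View pics/zoom.png

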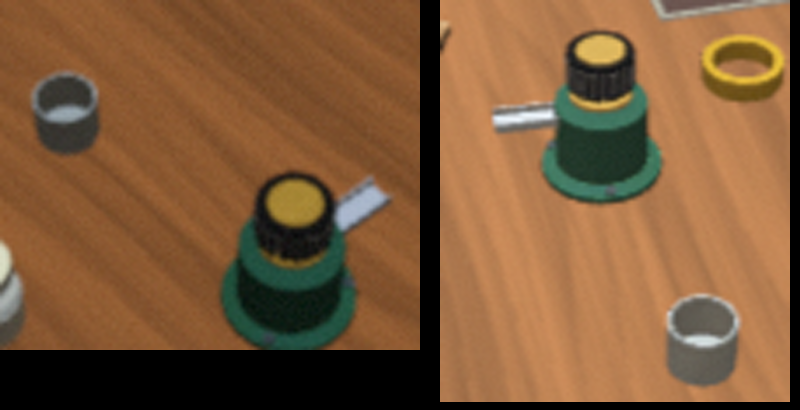

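The zoom shows the cup rim centre at zoom (66,98) in scene and (262,322) in side. The collar top is at (295,203) and (161,49), and the spout end at (381,190) and (54,119). Next I convert these to positions.

```bash
cat > h.py <<'E'
from workcell import manip
import numpy as np
from scipy.spatial.transform import Rotation as R
def cam(n):
    p=manip.camera_params(n); f=210/np.tan(np.radians(p['fov_y']/2))
    if 'T_tool_cam' in p:
        o=manip.get_obs(); T=np.eye(4);T[:3,:3]=R.from_quat(o['ee_rot']).as_matrix();T[:3,3]=o['position'];W=T@p['T_tool_cam']
    else: W=np.linalg.inv(p['camera_from_world'])
    return f,p['cx'],p['cy'],W
def ray(c,u,v):
    f,cx,cy,W=c; d=W[:3,:3]@np.array([(u-cx)/f,-(v-cy)/f,-1]); return W[:3,3],d
def onz(c,u,v,z):
    o,d=ray(c,u,v); return o+d*(z-o[2])/d[2]
def proj(c,P):
    f,cx,cy,W=c; q=np.linalg.inv(W)@np.append(P,1); return np.array([cx+f*q[0]/-q[2],cy-f*q[1]/-q[2]])
def tri(l):
    A=np.zeros((3,3));b=np.zeros(3)
    for o,d in l:
        d=d/np.linalg.norm(d);M=np.eye(3)-np.outer(d,d);A+=M;b+=M@o
    return np.linalg.solve(A,b)
E
python3 - <<'E'
from h import *
np.set_printoptions(precision=4,suppress=True)
S,D=cam("scene"),cam("side")
z=lambda u,v,x0,y0:((u+.5)/3.5-.5+x0,(v+.5)/3.5-.5+y0)
for n,a,b,h in(("cup",(66,98),(262,322),.046),("collar",(295,203),(161,49),.129),("spout",(381,190),(54,119),.066)):
    a=z(*a,235,165);b=z(*b,215,160)
    print(n,onz(S,*a,h),onz(D,*b,h),tri([ray(S,*a),ray(D,*b)]))
for n,a,b,h in(("glue",(229,239),(336,208),.085),("brush",(420,266),(203,167),.03),("tape",(298,305),(302,179),.02),("flake",(188,139),(345,287),.15),("roller",(190,197),None,.016)):
    print(n,onz(S,*a,h),b and onz(D,*b,h))
E
```

```text
cup [ 0.6018 -0.1323  0.046 ] [ 0.6027 -0.1346  0.046 ] [ 0.6022 -0.1332  0.0451]
collar [0.5843 0.1214 0.129 ] [0.5876 0.1247 0.129 ] [0.5863 0.1223 0.1312]
spout [0.49   0.1286 0.066 ] [0.492 0.132 0.066] [0.4914 0.1295 0.0681]
glue [ 0.7728 -0.0258  0.085 ] [ 0.7715 -0.0365  0.085 ]
brush [0.4348 0.3591 0.03  ] [0.4371 0.3485 0.03  ]
tape [0.7479 0.2155 0.02  ] [0.7506 0.2078 0.02  ]
flake [ 0.6606 -0.3563  0.15  ] [ 0.6571 -0.3687  0.15  ]
roller [ 0.7408 -0.2741  0.016 ] None
```

```bash
cat > go.py <<'E'
# print shift/turn shares from the present pose to a wanted one
from h import *
def want(pos,yaw_vec,tilt):
    """tool x along -yaw_vec, tool z down and tilted forward along yaw_vec by tilt deg"""
    s=np.array([*yaw_vec,0]);s/=np.linalg.norm(s);t=np.radians(tilt)
    z=np.sin(t)*s-np.cos(t)*np.array([0,0,1]);y=np.cross([0,0,1],s);M=np.stack([np.cross(y,z),y,z],1)
    show(pos,M)
def show(pos,M):
    o=manip.get_obs();C=R.from_quat(o['ee_rot'])
    print('shift',np.round(C.inv().apply(np.array(pos)-o['position'])/.08,3),'turn',np.round((C.inv()*R.from_matrix(M)).as_rotvec()/np.radians(45),3))
    print('clock',o['clock'],'pos',np.round(o['position'],4),'z',np.round(C.as_matrix()[:,2],3),'F',np.round(o['ft_force'],1),'grip',o['grip_width'],o['grasp_force'],'q',np.round(o['joint_pos'],2))
E
M='[[[-0.1,-0.09,0],[0,0,0]],[[-0.2,-0.18,0],[0,0,0]],[[-0.3,-0.27,0],[0,0,0]],[[-0.4,-0.36,0],[0,0,0]],[[-0.5,-0.45,0],[0,0,0]],[[-0.6,-0.54,0],[0,0,0]],[[-0.7,-0.63,0],[0,0,0]],[[-0.8,-0.72,0],[0,0,0]],[[-0.9,-0.81,0],[0,0,0]],[[-1,-0.9,0],[0,0,0]]]'; unset M
python3 -m inch '[[[-0.1,-0.09,0],[0,0,0]],[[-0.2,-0.18,0],[0,0,0]],[[-0.3,-0.27,0],[0,0,0]],[[-0.4,-0.36,0],[0,0,0]],[[-0.5,-0.45,0],[0,0,0]],[[-0.6,-0.54,0],[0,0,0]],[[-0.7,-0.63,0],[0,0,0]],[[-0.8,-0.72,0],[0,0,0]],[[-0.9,-0.81,0],[0,0,0]],[[-1,-0.9,0],[0,0,0]]]' 1 30
python3 -m inch '[[[-0.1,-0.09,0],[0,0,0]],[[-0.2,-0.18,0],[0,0,0]],[[-0.3,-0.27,0],[0,0,0]],[[-0.4,-0.36,0],[0,0,0]],[[-0.5,-0.45,0],[0,0,0]],[[-0.6,-0.54,0],[0,0,0]],[[-0.7,-0.63,0],[0,0,0]],[[-0.8,-0.72,0],[0,0,0]],[[-0.9,-0.81,0],[0,0,0]],[[-1,-0.9,0],[0,0,0]]]'
python3 -c "
from go import *
want([.58,-.133,.15],[.997,-.074],25)"
```

```text
clock: 1.15
position: [0.2417, 0.5032, 0.2314]
ee_rot: [0.151, 0.989, 0.0, -0.0]
ft_force: [0.1, 0.6, 0.4]
grip_width: 1.0
grasp_force: 0.0
clock: 2.15
position: [0.2966, 0.4106, 0.2313]
ee_rot: [0.151, 0.989, 0.0, 0.0]
ft_force: [1.2, -0.5, -0.1]
grip_width: 0.998
grasp_force: 0.0
shift [-5.407 -5.43   1.016] turn [-0.063 -0.553 -0.287]
clock 2.15 pos [0.2966 0.4106 0.2313] z [ 0.  0. -1.] F [ 1.2 -0.5 -0.1] grip 0.9984368906492613 0.0 q [-1.08  0.07  0.04  1.77 -0.    1.3   0.24]
```

```bash
python3 -m inch '[[[-0.1,-0.1,0],[0,0,0]],[[-0.2,-0.2,0],[0,0,0]],[[-0.3,-0.3,0],[0,0,0]],[[-0.4,-0.4,0],[0,0,0]],[[-0.5,-0.5,0],[0,0,0]],[[-0.6,-0.6,0],[0,0,0]],[[-0.7,-0.7,0],[0,0,0]],[[-0.8,-0.8,0],[0,0,0]],[[-0.9,-0.9,0],[0,0,0]],[[-1,-1,0],[0,0,0]]]' >/dev/null
python3 -m inch '[[[-0.1,-0.1,0],[0,0,0]],[[-0.2,-0.2,0],[0,0,0]],[[-0.3,-0.3,0],[0,0,0]],[[-0.4,-0.4,0],[0,0,0]],[[-0.5,-0.5,0],[0,0,0]],[[-0.6,-0.6,0],[0,0,0]],[[-0.7,-0.7,0],[0,0,0]],[[-0.8,-0.8,0],[0,0,0]],[[-0.9,-0.9,0],[0,0,0]],[[-1,-1,0],[0,0,0]]]' >/dev/null
python3 -m inch '[[[-0.1,-0.1,0],[0,0,0]],[[-0.2,-0.2,0],[0,0,0]],[[-0.3,-0.3,0],[0,0,0]],[[-0.4,-0.4,0],[0,0,0]],[[-0.5,-0.5,0],[0,0,0]],[[-0.6,-0.6,0],[0,0,0]],[[-0.7,-0.7,0],[0,0,0]],[[-0.8,-0.8,0],[0,0,0]],[[-0.9,-0.9,0],[0,0,0]],[[-1,-1,0],[0,0,0]]]' >/dev/null
python3 -m inch '[[[-0.1,-0.1,0],[0,0,0]],[[-0.2,-0.2,0],[0,0,0]],[[-0.3,-0.3,0],[0,0,0]],[[-0.4,-0.4,0],[0,0,0]],[[-0.5,-0.5,0],[0,0,0]],[[-0.6,-0.6,0],[0,0,0]],[[-0.7,-0.7,0],[0,0,0]],[[-0.8,-0.8,0],[0,0,0]],[[-0.9,-0.9,0],[0,0,0]],[[-1,-1,0],[0,0,0]]]'
python3 -c "
from go import *
want([.57,-.133,.13],[.997,-.074],25)"
```

```text
clock: 6.15
position: [0.5066, 0.0097, 0.2313]
ee_rot: [0.151, 0.989, 0.0, 0.0]
ft_force: [0.2, -0.2, 0.2]
grip_width: 0.999
grasp_force: 0.0
shift [-1.288 -1.467  1.266] turn [-0.063 -0.553 -0.286]
clock 6.15 pos [0.5066 0.0097 0.2313] z [ 0.  0. -1.] F [ 0.2 -0.2  0.2] grip 0.9994916964307298 0.0 q [-0.61  0.06  0.53  1.79 -0.03  1.3   1.19]
```

```bash
python3 -m inch '[[[-0.1,-0.1,0.05],[0,-0.06,-0.03]],[[-0.2,-0.2,0.1],[-0.01,-0.12,-0.06]],[[-0.3,-0.3,0.2],[-0.02,-0.18,-0.09]],[[-0.4,-0.4,0.3],[-0.03,-0.24,-0.12]],[[-0.5,-0.5,0.4],[-0.04,-0.3,-0.15]],[[-0.6,-0.6,0.5],[-0.05,-0.36,-0.18]],[[-0.7,-0.7,0.6],[-0.06,-0.42,-0.21]],[[-0.8,-0.8,0.7],[-0.063,-0.48,-0.24]],[[-0.9,-0.9,0.8],[-0.063,-0.553,-0.286]],[[-1,-1,0.9],[-0.063,-0.553,-0.286]]]'
python3 - <<'E'
from go import *
import cv2
want([.57,-.133,.10],[.997,-.074],25)
c=cam("wrist"); 
cv2.imwrite("pics/w1.png",manip.camera("wrist")[:,:,::-1]); print(proj(c,[.602,-.133,.046]))
np.save("c1.npy",np.array(list(c[:3])+list(c[3].ravel())))
E
```

```text
clock: 7.15
position: [0.5578, -0.0907, 0.1584]
ee_rot: [0.036, 0.976, -0.008, 0.217]
ft_force: [-0.1, 0.8, 0.0]
grip_width: 0.998
grasp_force: 0.0
shift [ 0.136 -0.516  0.743] turn [-0.001  0.001  0.001]
clock 7.15 pos [ 0.5578 -0.0907  0.1584] z [ 0.422 -0.032 -0.906] F [-0.1  0.8  0. ] grip 0.997846051147326 0.0 q [-0.55 -0.07  0.62  2.13  0.06  0.63  1.54]
[236.43636722 198.50852904]
```

View pics/w1.png

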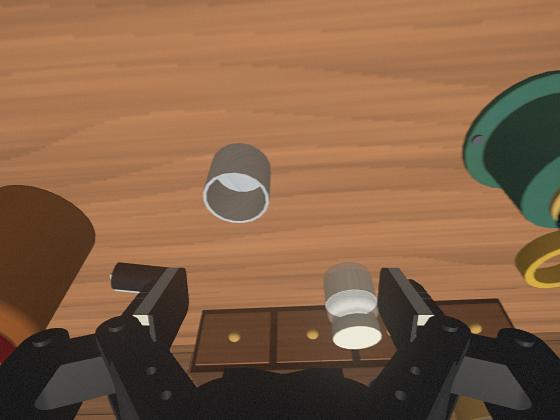

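Wrist view: the cup rim centre is at (237,197) against a predicted (236,198.5), so the cup pose is confirmed. Now the approach along the tool axis.

```bash
python3 -m inch '[[[0.02,-0.1,0],[0,0,0]],[[0.04,-0.2,0],[0,0,0]],[[0.06,-0.3,0.1],[0,0,0]],[[0.08,-0.4,0.2],[0,0,0]],[[0.1,-0.5,0.3],[0,0,0]],[[0.13,-0.52,0.4],[0,0,0]],[[0.13,-0.52,0.5],[0,0,0]],[[0.13,-0.52,0.6],[0,0,0]],[[0.13,-0.52,0.7],[0,0,0]],[[0.13,-0.52,0.74],[0,0,0]]]'
python3 - <<'E'
from go import *
want([.610,-.1336,.013],[.997,-.074],25)
E
```

```text
clock: 8.2
position: [0.5712, -0.1325, 0.1011]
ee_rot: [0.036, 0.976, -0.008, 0.216]
ft_force: [-1.1, -0.6, 0.1]
grip_width: 1.0
grasp_force: 0.0
shift [0.026 0.022 1.203] turn [-0.001 -0.001 -0.   ]
clock 8.2 pos [ 0.5712 -0.1325  0.1011] z [ 0.421 -0.032 -0.906] F [-1.1 -0.6  0.1] grip 0.9995096054127843 0.0 q [-0.49  0.11  0.7   2.13 -0.25  0.5   1.88]
```

```bash
python3 -m inch '[[[0,0,0.1],[0,0,0]],[[0.01,0.01,0.2],[0,0,0]],[[0.02,0.02,0.3],[0,0,0]],[[0.026,0.022,0.4],[0,0,0]],[[0.026,0.022,0.5],[0,0,0]],[[0.026,0.022,0.6],[0,0,0]],[[0.026,0.022,0.7],[0,0,0]],[[0.026,0.022,0.8],[0,0,0]],[[0.026,0.022,0.9],[0,0,0]],[[0.026,0.022,1],[0,0,0]]]'
python3 -m inch '[[[0,0,0.05],[0,0,0]],[[0,0,0.1],[0,0,0]],[[0,0,0.15],[0,0,0]],[[0,0,0.2],[0,0,0]],[[0,0,0.2],[0,0,0]],[[0,0,0.2],[0,0,0]],[[0,0,0.2],[0,0,0]],[[0,0,0.2],[0,0,0]],[[0,0,0.2],[0,0,0]],[[0,0,0.2],[0,0,0]]]'
python3 -m inch '[[[0,0,0],[0,0,0]],[[0,0,0],[0,0,0]],[[0,0,0],[0,0,0]],[[0,0,0],[0,0,0]],[[0,0,0],[0,0,0]],[[0,0,0],[0,0,0]],[[0,0,0],[0,0,0]],[[0,0,0],[0,0,0]],[[0,0,0],[0,0,0]],[[0,0,0],[0,0,0]]]' 0 40
python3 - <<'E'
from go import *
want([.5,-.05,.05],[.997,-.074],25)
E
```

```text
clock: 9.2
position: [0.6034, -0.1329, 0.0275]
ee_rot: [0.036, 0.976, -0.008, 0.216]
ft_force: [-0.2, -0.4, -0.2]
grip_width: 0.997
grasp_force: 0.0
clock: 10.2
position: [0.6098, -0.1334, 0.0134]
ee_rot: [0.036, 0.976, -0.008, 0.216]
ft_force: [-0.3, 0.3, -0.4]
grip_width: 1.0
grasp_force: 0.0
clock: 11.2
position: [0.6101, -0.1334, 0.0136]
ee_rot: [0.036, 0.976, -0.008, 0.217]
ft_force: [-2.4, 2.6, 5.1]
grip_width: 0.635
grasp_force: 42.6
shift [ 1.122  0.938 -1.025] turn [-0.     0.001 -0.   ]
clock 11.2 pos [ 0.6101 -0.1334  0.0136] z [ 0.422 -0.032 -0.906] F [-2.4  2.6  5.1] grip 0.6348962262146483 42.59918976109475 q [-0.28  0.36  0.5   2.08 -0.61  0.36  2.19]
```

```bash
python3 -m inch '[[[0.05,0.03,-0.1],[0,0,0]],[[0.1,0.1,-0.2],[0,0,0]],[[0.2,0.16,-0.28],[0,0,0]],[[0.3,0.22,-0.35],[0,0,0]],[[0.4,0.29,-0.42],[0,0,0]],[[0.5,0.36,-0.48],[0,0,0]],[[0.6,0.43,-0.54],[0,0,0]],[[0.7,0.5,-0.61],[0,0,0]],[[0.8,0.57,-0.68],[0,0,0]],[[0.88,0.63,-0.73],[0,0,0]]]'
python3 -m inch '[[[0.09,0.06,-0.07],[0,0,0]],[[0.18,0.12,-0.14],[0,0,0]],[[0.27,0.18,-0.21],[0,0,0]],[[0.36,0.24,-0.28],[0,0,0]],[[0.45,0.3,-0.35],[0,0,0]],[[0.54,0.37,-0.43],[0,0,0]],[[0.63,0.44,-0.51],[0,0,0]],[[0.72,0.51,-0.59],[0,0,0]],[[0.8,0.57,-0.66],[0,0,0]],[[0.88,0.63,-0.73],[0,0,0]]]'
python3 - <<'E'
from go import *
want([.439,.134,.05],[.997,-.074],25)
E
```

```text
clock: 12.2
position: [0.5238, -0.076, 0.0361]
ee_rot: [0.036, 0.976, -0.008, 0.216]
ft_force: [-0.4, -0.7, -1.4]
grip_width: 0.64
grasp_force: 42.7
clock: 13.2
position: [0.4652, -0.0364, 0.0606]
ee_rot: [0.038, 0.974, -0.002, 0.222]
ft_force: [0.2, -0.1, -0.6]
grip_width: 0.635
grasp_force: 42.7
shift [ 0.506  2.098 -0.069] turn [ 0.014  0.015 -0.007]
clock 13.2 pos [ 0.4652 -0.0364  0.0606] z [ 0.433 -0.022 -0.901] F [ 0.2 -0.1 -0.6] grip 0.6347264468043454 42.666023690253496 q [ 0.01 -0.09 -0.06  2.42  0.1   0.37  1.35]
```

Run:
```python
from go import *
want([.47,.045,.035],[.997,-.074],25)
```

```text
shift [0.159 1.015 0.292] turn [ 0.014  0.015 -0.007]
clock 13.2 pos [ 0.4652 -0.0364  0.0606] z [ 0.433 -0.022 -0.901] F [ 0.2 -0.1 -0.6] grip 0.6347264468043454 42.666023690253496 q [ 0.01 -0.09 -0.06  2.42  0.1   0.37  1.35]
```

```bash
python3 -m inch '[[[0.02,0.1,0.03],[0,0,0]],[[0.03,0.2,0.06],[0,0,0]],[[0.05,0.3,0.09],[0,0,0]],[[0.06,0.4,0.12],[0,0,0]],[[0.08,0.5,0.15],[0,0,0]],[[0.1,0.6,0.18],[0.01,0.01,0]],[[0.11,0.7,0.21],[0.01,0.01,0]],[[0.13,0.8,0.24],[0.01,0.015,-0.007]],[[0.15,0.9,0.27],[0.014,0.015,-0.007]],[[0.16,1,0.29],[0.014,0.015,-0.007]]]'
python3 - <<'E'
from go import *
want([.47,.132,.020],[.997,-.074],25)
want([.4995,.130,.014],[.997,-.074],25)
E
```

```text
clock: 14.2
position: [0.4702, 0.0436, 0.0351]
ee_rot: [0.036, 0.976, -0.008, 0.217]
ft_force: [0.5, -0.6, -0.9]
grip_width: 0.637
grasp_force: 42.7
shift [0.156 1.102 0.135] turn [-0.001  0.001 -0.   ]
clock 14.2 pos [0.4702 0.0436 0.0351] z [ 0.422 -0.032 -0.906] F [ 0.5 -0.6 -0.9] grip 0.6370686707628539 42.67360822297633 q [ 0.01  0.   -0.31  2.39  0.45  0.37  0.8 ]
shift [-0.147  1.104  0.359] turn [-0.001  0.001 -0.   ]
clock 14.2 pos [0.4702 0.0436 0.0351] z [ 0.422 -0.032 -0.906] F [ 0.5 -0.6 -0.9] grip 0.6370686707628539 42.67360822297633 q [ 0.01  0.   -0.31  2.39  0.45  0.37  0.8 ]
```

```bash
python3 -m inch '[[[0.02,0.1,0.02],[0,0,0]],[[0.04,0.2,0.04],[0,0,0]],[[0.06,0.3,0.06],[0,0,0]],[[0.08,0.4,0.08],[0,0,0]],[[0.1,0.5,0.1],[0,0,0]],[[0.11,0.6,0.11],[0,0,0]],[[0.12,0.7,0.12],[0,0,0]],[[0.13,0.8,0.13],[0,0,0]],[[0.15,0.9,0.135],[0,0,0]],[[0.156,1,0.135],[0,0,0]]]'
python3 - <<'E'
from go import *
import cv2
want([.4995,.130,.018],[.997,-.074],25)
want([.4995,.130,.014],[.997,-.074],25)
c=cam("wrist");im=manip.camera("wrist")
P=np.hstack([im,manip.camera("side")])
a=im; b=cv2.resize(manip.camera("side")[150:230,200:300],None,fx=4,fy=4,interpolation=cv2.INTER_CUBIC)
o=np.zeros((420,800,3),np.uint8);o[:,:400]=im[:,80:480];o[:320,400:]=b
cv2.imwrite("pics/w2.png",o[:,:,::-1])
print(proj(c,[.491,.130,.06]),proj(c,[.491+.074*.012,.130+.012,.07]),proj(c,[.491-.074*.012,.130-.012,.07]))
E
```

```text
clock: 15.2
position: [0.4696, 0.1238, 0.0203]
ee_rot: [0.036, 0.975, -0.008, 0.217]
ft_force: [-0.3, -0.4, -1.2]
grip_width: 0.638
grasp_force: 42.7
shift [-0.32   0.105  0.181] turn [-0.001  0.002 -0.   ]
clock 15.2 pos [0.4696 0.1238 0.0203] z [ 0.423 -0.032 -0.906] F [-0.3 -0.4 -1.2] grip 0.638370935504749 42.67405682243407 q [-0.14  0.09 -0.39  2.35  0.71  0.43  0.36]
shift [-0.299  0.105  0.226] turn [-0.001  0.002 -0.   ]
clock 15.2 pos [0.4696 0.1238 0.0203] z [ 0.423 -0.032 -0.906] F [-0.3 -0.4 -1.2] grip 0.638370935504749 42.67405682243407 q [-0.14  0.09 -0.39  2.35  0.71  0.43  0.36]
[300.54392816 375.16911635] [330.43432331 400.29496559] [272.59345177 400.28497981]
```

View pics/w2.png

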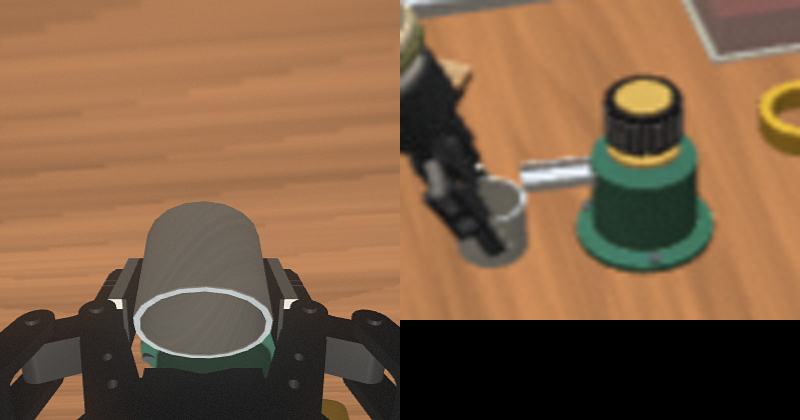

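The wrist view shows the cup held centrally, with its rim centre at about (283,322). In the side view it is just in front of the spout tip and level. Slide it in, then lower.

```bash
python3 -c "
from h import *
print(onz(cam('wrist'),283,322,.0527))"
python3 -m inch '[[[0,0.05,0],[0,0,0]],[[0,0.1,0],[0,0,0]],[[-0.05,0.105,0.03],[0,0,0]],[[-0.1,0.105,0.06],[0,0,0]],[[-0.15,0.105,0.09],[0,0,0]],[[-0.2,0.105,0.12],[0,0,0]],[[-0.25,0.105,0.15],[0,0,0]],[[-0.3,0.105,0.17],[0,0,0]],[[-0.32,0.105,0.18],[0,0,0]],[[-0.32,0.105,0.18],[0,0,0]]]'
python3 - <<'E'
from go import *
import cv2
want([.4995,.130,.0137],[.997,-.074],25)
c=cam('wrist');P=np.array([.4915,.130,.0505]);print(proj(c,P))
o=np.zeros((420,800,3),np.uint8);o[:,:400]=manip.camera("wrist")[:,80:480]
for n,y,(u0,v0) in(("side",0,(205,160)),("scene",210,(300,180))):
    b=manip.camera(n)[v0:v0+52,u0:u0+100]; o[y:y+208,400:]=cv2.resize(b,None,fx=4,fy=4,interpolation=cv2.INTER_CUBIC)
cv2.imwrite("pics/w3.png",o[:,:,::-1])
E
```

```text
[0.45905755 0.12503963 0.0527    ]
clock: 16.35
position: [0.5003, 0.1301, 0.0184]
ee_rot: [0.037, 0.975, -0.008, 0.217]
ft_force: [-0.5, 0.4, -0.8]
grip_width: 0.642
grasp_force: 42.7
shift [ 0.034 -0.003  0.048] turn [ 0.     0.002 -0.001]
clock 16.35 pos [0.5003 0.1301 0.0184] z [ 0.423 -0.031 -0.906] F [-0.5  0.4 -0.8] grip 0.641847905052476 42.673532464541495 q [-0.14  0.16 -0.37  2.28  0.74  0.44  0.37]
[280.9917524  324.79191765]
```

View pics/w3.png

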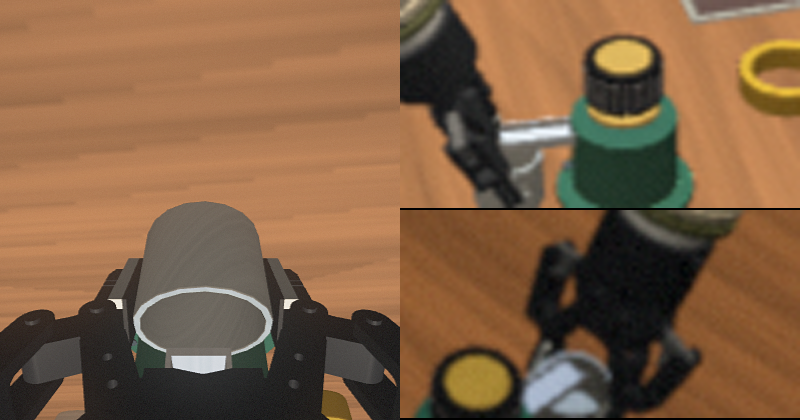

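Run:
```python
from h import *
c=cam('wrist')
for z in(.06,.07):
  print(z,[onz(c,u,v,z).round(4) for u,v in((280,349),(249,349),(310,349),(280,357))])
for v in(321,322,323): print('rim',onz(c,283,v,.0505).round(4))
```

```text
0.06 [array([0.4913, 0.1297, 0.06  ]), array([0.4905, 0.1182, 0.06  ]), array([0.4922, 0.1409, 0.06  ]), array([0.4981, 0.1292, 0.06  ])]
0.07 [array([0.4699, 0.1315, 0.07  ]), array([0.4691, 0.122 , 0.07  ]), array([0.4705, 0.1407, 0.07  ]), array([0.4754, 0.1311, 0.07  ])]
rim [0.4881 0.1311 0.0505]
rim [0.4889 0.131  0.0505]
rim [0.4896 0.131  0.0505]
```

The spout lip is at (0.491,0.130) and the cup rim centre at about (0.4895,0.131). I'll nudge the cup, lower, release and back out along the tool axis.

```bash
python3 -m inch '[[[0,0,0.01],[0,0,0]],[[0,-0.005,0.02],[0,0,0]],[[0.01,-0.009,0.03],[0,0,0]],[[0.01,-0.009,0.04],[0,0,0]],[[0.01,-0.009,0.05],[0,0,0]],[[0.01,-0.009,0.058],[0,0,0]],[[0.01,-0.009,0.058],[0,0,0]],[[0.01,-0.009,0.058],[0,0,0]],[[0.01,-0.009,0.058],[0,0,0]],[[0.01,-0.009,0.058],[0,0,0]]]'
python3 -m inch '[[[0,0,0],[0,0,0]],[[0,0,0],[0,0,0]],[[0,0,0],[0,0,0]],[[0,0,0],[0,0,0]],[[0,0,0],[0,0,0]],[[0,0,0],[0,0,0]],[[0,0,0],[0,0,0]],[[0,0,0],[0,0,0]],[[0,0,0],[0,0,0]],[[0,0,0],[0,0,0]]]' 1
python3 -m inch '[[[0,0,-0.1],[0,0,0]],[[0,0,-0.2],[0,0,0]],[[0,0,-0.3],[0,0,0]],[[0,0,-0.4],[0,0,0]],[[0,0,-0.5],[0,0,0]],[[0,0,-0.6],[0,0,0]],[[0,0,-0.7],[0,0,0]],[[0,0,-0.8],[0,0,0]],[[0,0,-0.9],[0,0,0]],[[0,0,-1],[0,0,0]]]'
python3 - <<'E'
from go import *
import cv2
want([.50,.128,.175],[.997,-.074],0)
c=cam('wrist');print('lip',proj(c,[.4913,.13,.06]),'rim',proj(c,[.4913,.13,.046]))
cv2.imwrite("pics/w4.png",manip.camera("wrist")[:,:,::-1])
E
```

```text
clock: 17.5
position: [0.5013, 0.1294, 0.0138]
ee_rot: [0.036, 0.975, -0.008, 0.217]
ft_force: [-0.1, 0.0, -0.0]
grip_width: 0.638
grasp_force: 42.8
clock: 18.5
position: [0.5013, 0.1294, 0.0138]
ee_rot: [0.036, 0.975, -0.008, 0.217]
ft_force: [-0.7, -0.7, -0.2]
grip_width: 0.997
grasp_force: 0.0
clock: 19.5
position: [0.4672, 0.1319, 0.0867]
ee_rot: [0.036, 0.975, -0.008, 0.217]
ft_force: [0.7, 0.9, 0.1]
grip_width: 0.999
grasp_force: 0.0
shift [-0.842 -0.018 -0.825] turn [ 0.     0.557 -0.001]
clock 19.5 pos [0.4672 0.1319 0.0867] z [ 0.423 -0.031 -0.906] F [0.7 0.9 0.1] grip 0.9991396260939494 0.0 q [-0.11 -0.05 -0.43  2.3   0.43  0.56  0.63]
lip [282.656056   261.12900127] rim [282.643639   243.64071036]
```

View pics/w4.png

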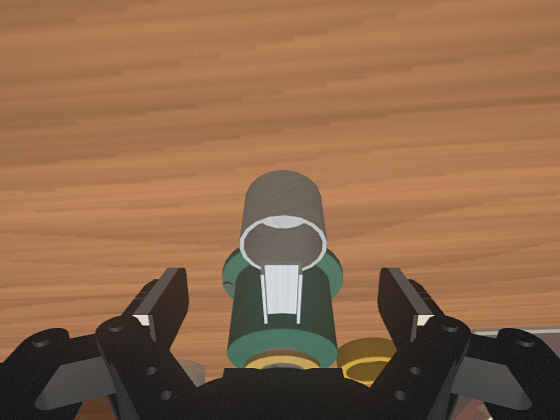

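The wrist view shows the cup standing free with its rim centre at about (282.5,243) and the spout tip over the middle at about (281,263), matching the prediction. Now up and over the collar.

```bash
python3 -m inch '[[[0,0,-0.1],[0,0,0]],[[0,0,-0.2],[0,0.05,0]],[[-0.1,0,-0.3],[0,0.1,0]],[[-0.2,0,-0.4],[0,0.15,0]],[[-0.3,0,-0.5],[0,0.22,0]],[[-0.4,-0.01,-0.6],[0,0.3,0]],[[-0.5,-0.01,-0.7],[0,0.37,0]],[[-0.62,-0.01,-0.8],[0,0.44,0]],[[-0.74,-0.02,-0.825],[0,0.5,0]],[[-0.84,-0.018,-0.825],[0,0.557,0]]]'
python3 - <<'E'
from go import *
import cv2
want([.586,.123,.175],[.997,-.074],0)
c=cam('wrist');print(proj(c,[.586,.123,.129]));im=manip.camera("wrist")
np.save("im5.npy",im)
cv2.imwrite("pics/w5.png",im[:,:,::-1])
E
```

```text
clock: 20.55
position: [0.5006, 0.128, 0.1754]
ee_rot: [0.037, 0.999, 0.001, -0.0]
ft_force: [0.8, 0.3, -0.6]
grip_width: 1.002
grasp_force: 0.0
shift [-1.069  0.017  0.004] turn [ 0.001 -0.001 -0.   ]
clock 20.55 pos [0.5006 0.128  0.1754] z [-0.001  0.001 -1.   ] F [ 0.8  0.3 -0.6] grip 1.0016507815968527 0.0 q [-0.06  0.15 -0.3   1.81  0.05  1.19  1.12]
[284.62682909 351.51502037]
```

View pics/w5.png

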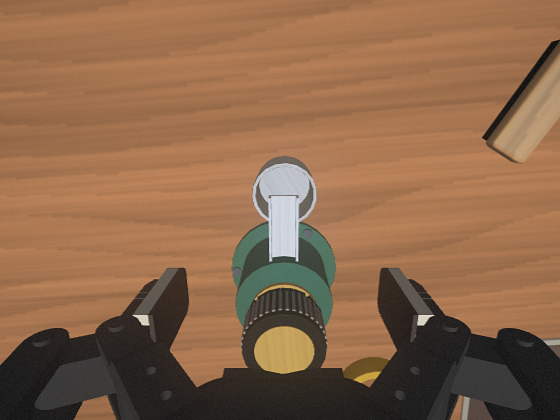

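The collar top is at about (285,350) against a predicted (284.6,351.5), so its pose is confirmed. The cup is still centred under the tip.

```bash
python3 -m inch '[[[-0.1,0,0],[0,0,0]],[[-0.2,0,0],[0,0,0]],[[-0.3,0,0],[0,0,0]],[[-0.4,0,0],[0,0,0]],[[-0.5,0.01,0],[0,0,0]],[[-0.6,0.01,0],[0,0,0]],[[-0.7,0.01,0],[0,0,0]],[[-0.8,0.01,0],[0,0,0]],[[-0.9,0.01,0],[0,0,0]],[[-1,0.017,0],[0,0,0]]]'
python3 -m inch '[[[-0.07,0,0.05],[0,0,0]],[[-0.07,0,0.1],[0,0,0]],[[-0.07,0,0.2],[0,0,0]],[[-0.07,0,0.3],[0,0,0]],[[-0.07,0,0.4],[0,0,0]],[[-0.07,0,0.5],[0,0,0]],[[-0.07,0,0.6],[0,0,0]],[[-0.07,0,0.7],[0,0,0]],[[-0.07,0,0.8],[0,0,0]],[[-0.07,0,0.9],[0,0,0]]]'
python3 -m inch '[[[0,0,0],[0,0,0]],[[0,0,0],[0,0,0]],[[0,0,0],[0,0,0]],[[0,0,0],[0,0,0]],[[0,0,0],[0,0,0]],[[0,0,0],[0,0,0]],[[0,0,0],[0,0,0]],[[0,0,0],[0,0,0]],[[0,0,0],[0,0,0]],[[0,0,0],[0,0,0]]]' 0 50
python3 -c "
from go import *
want([.586,.123,.103],[.997,-.074],0)"
```

```text
clock: 21.6
position: [0.5807, 0.1233, 0.1745]
ee_rot: [0.037, 0.999, 0.0, 0.0]
ft_force: [-0.1, -0.5, 0.5]
grip_width: 0.998
grasp_force: 0.0
clock: 22.6
position: [0.5856, 0.123, 0.1019]
ee_rot: [0.037, 0.999, 0.0, 0.0]
ft_force: [-0.8, 0.8, 0.7]
grip_width: 1.001
grasp_force: 0.0
clock: 23.6
position: [0.5859, 0.1231, 0.1028]
ee_rot: [0.037, 0.999, 0.0, 0.001]
ft_force: [1.0, 0.9, 3.7]
grip_width: 0.692
grasp_force: 53.8
shift [-0.002 -0.001 -0.002] turn [ 0.001  0.001 -0.001]
clock 23.6 pos [0.5859 0.1231 0.1028] z [ 0.001  0.    -1.   ] F [1.  0.9 3.7] grip 0.6921888571583663 53.81635508034378 q [-0.07  0.39 -0.26  1.67  0.11  1.09  1.13]
```

```bash
python3 -m inch '[[[0,0,0.01],[0,0,0]],[[0,0,0.02],[0,0,0]],[[0,0,0.02],[0,0,0.04]],[[0,0,0.02],[0,0,0.08]],[[0,0,0.02],[0,0,0.12]],[[0,0,0.02],[0,0,0.16]],[[0,0,0.02],[0,0,0.2]],[[0,0,0.02],[0,0,0.2]],[[0,0,0.02],[0,0,0.2]],[[0,0,0.02],[0,0,0.2]]]'
python3 -c "
from go import *
print(manip.get_obs()['torque'])
want([.586,.123,.103],[.997,-.074],0)"
```

```text
clock: 24.6
position: [0.5868, 0.1227, 0.1025]
ee_rot: [0.116, 0.993, 0.0, 0.002]
ft_force: [-0.2, -1.7, 12.1]
grip_width: 0.691
grasp_force: 54.7
[-0.33260686  0.00791768 -0.02898658]
shift [ 0.01   0.001 -0.006] turn [ 0.001  0.004 -0.201]
clock 24.6 pos [0.5868 0.1227 0.1025] z [ 0.003  0.    -1.   ] F [-0.2 -1.7 12.1] grip 0.6907300542555244 54.688886096701026 q [-0.09  0.39 -0.24  1.67  0.1   1.09  0.98]
```

```bash
python3 -m inch '[[[0,0,0],[0,0,0.04]],[[0,0,0],[0,0,0.08]],[[0,0,0],[0,0,0.12]],[[0,0,0],[0,0,0.16]],[[0,0,0],[0,0,0.2]],[[0,0,0],[0,0,0.24]],[[0,0,0],[0,0,0.28]],[[0,0,0],[0,0,0.3]],[[0,0,0],[0,0,0.3]],[[0,0,0],[0,0,0.3]]]'
python3 -c "
from go import *
print(manip.get_obs()['torque'])
want([.586,.123,.103],[.997,-.074],0)"
```

```text
clock: 25.6
position: [0.5868, 0.1225, 0.1025]
ee_rot: [0.232, 0.973, 0.0, 0.002]
ft_force: [0.1, -1.4, 11.1]
grip_width: 0.691
grasp_force: 54.7
[-0.4303217   0.05126632  0.00112042]
shift [ 0.011  0.001 -0.006] turn [ 0.001  0.004 -0.501]
clock 25.6 pos [0.5868 0.1225 0.1025] z [ 0.003 -0.    -1.   ] F [ 0.1 -1.4 11.1] grip 0.6907430651631933 54.728070851415396 q [-0.12  0.38 -0.2   1.68  0.09  1.09  0.76]
```

```bash
python3 -m inch '[[[0,0,0],[0,0,0.04]],[[0,0,0],[0,0,0.08]],[[0,0,0],[0,0,0.12]],[[0,0,0],[0,0,0.16]],[[0,0,0],[0,0,0.2]],[[0,0,0],[0,0,0.24]],[[0,0,0],[0,0,0.28]],[[0,0,0],[0,0,0.3]],[[0,0,0],[0,0,0.3]],[[0,0,0],[0,0,0.3]]]'
```

```text
clock: 26.6
position: [0.5862, 0.1227, 0.1016]
ee_rot: [0.344, 0.939, 0.0, 0.001]
ft_force: [0.8, -1.1, 6.6]
grip_width: 0.687
grasp_force: 54.2
```

Both the force and the height dropped, so I'll probe downward without turning.

```bash
python3 -m inch '[[[0,0,0.01],[0,0,0]],[[0,0,0.02],[0,0,0]],[[0,0,0.03],[0,0,0]],[[0,0,0.04],[0,0,0]],[[0,0,0.04],[0,0,0]],[[0,0,0.04],[0,0,0]],[[0,0,0.04],[0,0,0]],[[0,0,0.04],[0,0,0]],[[0,0,0.04],[0,0,0]],[[0,0,0.04],[0,0,0]]]'
python3 -c "
from go import *
print(manip.get_obs()['torque'])
want([.586,.123,.103],[.997,-.074],0)"
```

```text
clock: 27.6
position: [0.5863, 0.1232, 0.1001]
ee_rot: [0.345, 0.939, 0.001, 0.001]
ft_force: [-5.6, -0.3, 20.5]
grip_width: 0.688
grasp_force: 55.3
[-0.37225757  1.27448793 -0.55450934]
shift [ 0.002 -0.004 -0.036] turn [ 0.002  0.003 -0.802]
clock 27.6 pos [0.5863 0.1232 0.1001] z [ 0.002  0.001 -1.   ] F [-5.6 -0.3 20.5] grip 0.6883825061158404 55.344482716172934 q [-0.15  0.38 -0.16  1.68  0.07  1.08  0.53]
```

```bash
python3 -m inch '[[[0,0,-0.01],[0,0,0.02]],[[0,0,-0.01],[0,0,0.04]],[[0,0,-0.01],[0,0,0.06]],[[0,0,-0.01],[0,0,0.08]],[[0,0,-0.01],[0,0,0.1]],[[0,0,-0.01],[0,0,0.12]],[[0,0,-0.01],[0,0,0.12]],[[0,0,-0.01],[0,0,0.12]],[[0,0,-0.01],[0,0,0.12]],[[0,0,-0.01],[0,0,0.12]]]'
python3 -c "
from go import *
print(manip.get_obs()['torque'])
want([.586,.123,.103],[.997,-.074],0)"
```

```text
clock: 28.6
position: [0.5854, 0.1229, 0.0983]
ee_rot: [0.388, 0.922, -0.0, -0.0]
ft_force: [0.6, 0.7, -1.0]
grip_width: 0.686
grasp_force: 53.8
[-0.01496493 -0.09089724 -0.02559183]
shift [-0.005  0.006 -0.059] turn [-0.   -0.   -0.92]
clock 28.6 pos [0.5854 0.1229 0.0983] z [-0.  0. -1.] F [ 0.6  0.7 -1. ] grip 0.686249519481315 53.75958474352956 q [-0.16  0.38 -0.15  1.68  0.06  1.08  0.44]
```

Free and keyed now (zero force). Press down.

```bash
python3 -m inch '[[[0,0,0],[0,0,0.02]],[[0,0,0.01],[0,0,0.04]],[[0,0,0.03],[0,0,0.05]],[[0,0,0.05],[0,0,0.05]],[[0,0,0.07],[0,0,0.05]],[[0,0,0.08],[0,0,0.05]],[[0,0,0.09],[0,0,0.05]],[[0,0,0.09],[0,0,0.05]],[[0,0,0.09],[0,0,0.05]],[[0,0,0.09],[0,0,0.05]]]'
python3 -c "
from go import *
print(manip.get_obs()['torque'])
want([.586,.123,.0868],[.997,-.074],0)"
```

```text
clock: 29.6
position: [0.5856, 0.123, 0.0915]
ee_rot: [0.406, 0.914, 0.0, 0.0]
ft_force: [-1.0, 0.4, 2.6]
grip_width: 0.689
grasp_force: 54.0
[0.00065876 0.39290289 0.02407396]
shift [-0.004  0.003  0.058] turn [ 0.001  0.    -0.971]
clock 29.6 pos [0.5856 0.123  0.0915] z [ 0.  0. -1.] F [-1.   0.4  2.6] grip 0.6892507289002971 54.0128677804023 q [-0.17  0.39 -0.14  1.69  0.06  1.07  0.41]
```

Spring felt. On to the hard stop, with some overpress.

```bash
python3 -m inch '[[[0,0,0.01],[0,0,0]],[[0,0,0.02],[0,0,0]],[[0,0,0.03],[0,0,0]],[[0,0,0.04],[0,0,0]],[[0,0,0.05],[0,0,0]],[[0,0,0.06],[0,0,0]],[[0,0,0.07],[0,0,0]],[[0,0,0.08],[0,0,0]],[[0,0,0.09],[0,0,0]],[[0,0,0.09],[0,0,0]]]' 0 70
python3 -c "
from go import *
print(manip.get_obs()['torque'])
want([.586,.123,.0868],[.997,-.074],0)"
```

```text
clock: 30.6
position: [0.5858, 0.123, 0.0871]
ee_rot: [0.406, 0.914, 0.0, 0.001]
ft_force: [-14.6, -3.6, 31.2]
grip_width: 0.684
grasp_force: 78.0
[-0.83348757  3.33904871 -0.04011949]
shift [-0.002  0.001  0.004] turn [ 0.001  0.001 -0.971]
clock 30.6 pos [0.5858 0.123  0.0871] z [ 0.001  0.    -1.   ] F [-14.6  -3.6  31.2] grip 0.6842001532259832 77.9589308006689 q [-0.17  0.4  -0.14  1.69  0.06  1.06  0.4 ]
```

```bash
python3 -m inch '[[[0.005,-0.005,-0.01],[0,0,0]],[[0.01,-0.01,-0.02],[0,0,0]],[[0.012,-0.014,-0.02],[0,0,0]],[[0.012,-0.014,-0.01],[0,0,0]],[[0.012,-0.014,0],[0,0,0]],[[0.012,-0.014,0],[0,0,0]],[[0.012,-0.014,0.01],[0,0,0]],[[0.012,-0.014,0.01],[0,0,0]],[[0.012,-0.014,0.01],[0,0,0]],[[0.012,-0.014,0.01],[0,0,0]]]'
python3 - <<'E'
from go import *
import cv2
print(manip.get_obs()['torque'])
want([.586,.123,.0868],[.997,-.074],0)
o=np.zeros((400,800,3),np.uint8)
for n,x,(u0,v0) in(("side",0,(205,140)),("scene",400,(285,175))):
    b=manip.camera(n)[v0:v0+80,u0:u0+80]; o[:,x:x+400]=cv2.resize(b,None,fx=5,fy=5,interpolation=cv2.INTER_CUBIC)
cv2.imwrite("pics/w6.png",o[:,:,::-1])
E
```

```text
clock: 31.6
position: [0.5857, 0.1231, 0.0871]
ee_rot: [0.406, 0.914, 0.001, 0.002]
ft_force: [-10.0, -3.5, 31.5]
grip_width: 0.683
grasp_force: 78.2
[-0.8716699   2.51963803 -0.0319406 ]
shift [-0.004  0.002  0.004] turn [ 0.003  0.005 -0.971]
clock 31.6 pos [0.5857 0.1231 0.0871] z [ 0.004  0.001 -1.   ] F [-10.   -3.5  31.5] grip 0.68342050454054 78.15660151652992 q [-0.17  0.39 -0.14  1.7   0.06  1.05  0.4 ]
```

View pics/w6.png

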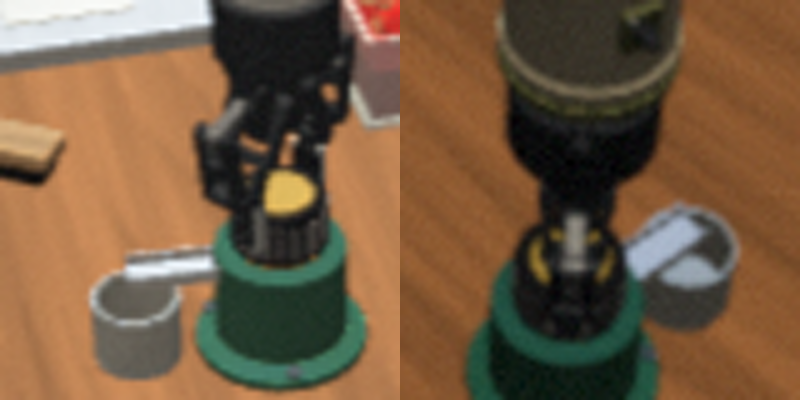

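Side view: the collar sits down on the pot and the cup is upright under the spout tip. I'll press a bit further and relieve the sideways force to confirm the hard stop.

```bash
python3 -m inch '[[[0.01,-0.01,0],[0,0,0]],[[0.02,-0.02,0],[0,0,0]],[[0.02,-0.02,0.01],[0,0,0]],[[0.02,-0.02,0.01],[0,0,0]],[[0.02,-0.02,0.02],[0,0,0]],[[0.02,-0.02,0.02],[0,0,0]],[[0.02,-0.02,0.02],[0,0,0]],[[0.02,-0.02,0.02],[0,0,0]],[[0.02,-0.02,0.02],[0,0,0]],[[0.02,-0.02,0.02],[0,0,0]]]'
python3 -c "
from go import *
print(manip.get_obs()['torque'])
want([.586,.123,.0868],[.997,-.074],0)"
```

```text
clock: 32.7
position: [0.5857, 0.1231, 0.0871]
ee_rot: [0.406, 0.914, 0.003, 0.004]
ft_force: [-5.2, -4.2, 36.7]
grip_width: 0.679
grasp_force: 78.7
[-1.04544294  1.50526109  0.08409679]
shift [-0.004  0.002  0.004] turn [ 0.007  0.01  -0.972]
clock 32.7 pos [0.5857 0.1231 0.0871] z [ 0.009  0.001 -1.   ] F [-5.2 -4.2 36.7] grip 0.6791383129010895 78.72137619182467 q [-0.17  0.39 -0.14  1.7   0.06  1.05  0.4 ]
```

```bash
python3 -m inch '[[[-0.01,0.01,-0.01],[0,0,0]],[[-0.02,0.02,-0.02],[0,0,0]],[[-0.025,0.025,-0.025],[0,0,0]],[[-0.025,0.025,-0.025],[0,0,0]],[[-0.025,0.025,-0.02],[0,0,0]],[[-0.025,0.025,-0.02],[0,0,0]],[[-0.025,0.025,-0.02],[0,0,0]],[[-0.025,0.025,-0.02],[0,0,0]],[[-0.025,0.025,-0.02],[0,0,0]],[[-0.025,0.025,-0.02],[0,0,0]]]'
python3 -c "
from go import *
print(manip.get_obs()['torque'])
want([.586,.123,.0868],[.997,-.074],0)"
```

```text
clock: 33.7
position: [0.5857, 0.1231, 0.0871]
ee_rot: [0.406, 0.914, 0.001, 0.001]
ft_force: [-13.5, -2.7, 34.0]
grip_width: 0.684
grasp_force: 78.4
[-0.91566979  3.05301745  0.03716701]
shift [-0.003  0.002  0.004] turn [ 0.003  0.004 -0.971]
clock 33.7 pos [0.5857 0.1231 0.0871] z [ 0.003  0.001 -1.   ] F [-13.5  -2.7  34. ] grip 0.6835410526417777 78.41441684402525 q [-0.17  0.39 -0.14  1.69  0.06  1.05  0.4 ]
```

```bash
python3 -m inch '[[[0,0,0],[0,0,0.03]],[[0,0,0],[0,0,0.06]],[[0,0,0.01],[0,0,0.06]],[[0,0,0.01],[0,0,0.03]],[[0,0,0.01],[0,0,0]],[[0,0,0.01],[0,0,0]],[[0,0,0.01],[0,0,0.03]],[[0,0,0.01],[0,0,0.03]],[[0,0,0.01],[0,0,0.03]],[[0,0,0.01],[0,0,0.03]]]'
python3 -c "
from go import *
print(manip.get_obs()['torque'])
want([.586,.123,.0868],[.997,-.074],0)"
```

```text
clock: 34.7
position: [0.5874, 0.1233, 0.0871]
ee_rot: [0.417, 0.909, 0.002, 0.003]
ft_force: [-6.8, -2.4, 32.6]
grip_width: 0.679
grasp_force: 78.3
[-0.78137215  1.9175004  -0.04708213]
shift [ 0.009 -0.016  0.004] turn [ 0.006  0.007 -1.001]
clock 34.7 pos [0.5874 0.1233 0.0871] z [ 0.007  0.001 -1.   ] F [-6.8 -2.4 32.6] grip 0.6785232679361476 78.2642038911581 q [-0.17  0.4  -0.14  1.69  0.06  1.05  0.38]
```

The height stays at 0.0871 whatever the force, yaw or sideways play, so this is the hard stop. Handing in.

```bash
python3 -c "
from workcell import manip
print(manip.hand_in())"
```

```text
the job is handed in; nothing more can be done
None
```

I handed the job in at about 35 s, with no verdict shown: the cup stands free with the spout tip over its middle to about 2 mm, and the collar, keyed after about 41° clockwise, is gripped and pressed with about 33 N against what I take to be its hard stop (15.4–15.7 mm measured travel against 16 mm stated).

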